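# Free the chasing turntable: clamp off, index plunger pulled and held

### The job

The copper work on the chasing turntable has to be turned by a colleague. First swing the clamp lever (upright yellow grip) counterclockwise, seen from above, all the way until you feel its stop; only then take the red knob of the sprung index plunger, pull it straight up fully to its stop, and finish while still holding it there, so that the pin stays clear of its hole. Leave the clamp lever at its stop, do not turn the table yourself and do not disturb the things lying around it.

Things in the scene. Friction and masses are not known exactly. Their poses are not given: they have to be found in the camera images.
- fixture: green turntable fixture fixed to the bench, foot plate x -130..130, y -170..130 mm, 14 mm thick; origin on the bench, x points from plunger to turntable, z up. Aluminium disc 216 mm across about x = 30 mm, top at 60 mm, with black pitch bowl and copper flower (top 95 mm). Plunger bracket at the -x rim: arm 30 mm wide in y, top at 94 mm; above it only a steel barrel, 20 mm diameter, to 106 mm
- pull_knob: red knob of the vertical index plunger: 24 mm diameter for 20 mm, then a lip of 32 mm diameter (top 8 mm) that fingers can catch under. Origin on its axis at its underside, 112 mm above the bench when seated, at x = -63, y = 0 mm of the fixture. Lifts straight up 18 mm to a solid stop (fully back); a spring pulls it down with about 6 N seated, 12 N at the stop; nothing latches it
- lever_grip (a point): lower end of the yellow upright round grip at the end of the clamp lever, 16 mm diameter, 50 mm tall, free all round and above; this point lies on its axis at its lower end, 50 mm above the bench, 80 mm from the lever's pivot. Just below it runs the steel lever arm (top at 53 mm).
- lever_pivot (a point): point on the vertical axis of the clamp lever, at x = -60 mm, y = -118 mm of the fixture, 50 mm above the bench
- clamp_lever (a joint): angle of the clamp lever in rad: 0 fully clamped, growing counterclockwise seen from above, 1.4 at its solid open stop. Starts somewhere between 0 and 0.5; stiff with friction (about 2 N at the grip) and stays where it is left.
- turntable (a joint): angle of the turntable in rad, 0 at the start; to be left alone
- hammer: chasing hammer with wooden handle, 240 mm long, lying on the bench; bystander; origin under its middle
- copper_cup: small copper cup, 68 mm across, 55 mm tall; bystander; origin under its middle
- punch_block: round wooden block with steel punches standing in it, 68 mm across, about 135 mm tall; bystander; origin under its middle

How it is judged:
By the outcome, as a careful person would: the job done as asked, in the order asked, and still so for the second after the job is handed in, while the arm keeps its last pose, push and grip.
It also fails if it takes over 48 s, if anything falls off the work surface, if the arm or the gripper's body presses on something with over 40 N, if the wrist force passes 120 N, or if a joint passes its speed limit or range.

### The arm

A 6-joint arm with a two-finger parallel gripper is mounted at the origin on the work surface. World frame = base frame: x ahead of the robot, y to its left, z up, the work surface at z = 0. Lengths are in m, angles in rad, forces in N, time in s.
With the tool pointing down it reaches from about 0.4 to 0.825 m from the base axis. Payload 7 kg.
Tool frame: the origin (TCP) lies on the centre line of the jaws, within the pads' length; the fingertips stand 19 mm ahead of it and the grasp point (between the pads) is the TCP; z points along the fingers, y is the line along which they close (so a half turn about z gives the same grasp; the last joint's range is limited). The gripper opens to 88 mm and grips with 3 to 60 N. Pads are 19 mm wide; open, the fingers measure 130 mm over their backs; the gripper's body (78 mm by 193 mm) begins 47 mm behind the grasp point.
Start: joints at [1.584, 0.359, 0.012, 0, -1.224, -0.288], TCP at [0.183, 0.65, 0.246] pointing down, gripper open.
Joint ranges: [-3.07, 3.07], [-1.43, 2.12], [-1.02, 1.25], [-3.03, 1.67], [-3.05, -0], [-3.03, 3.03]. Speed limits (rad/s): [2.39, 2.39, 3.01, 3.14, 3.14, 3.14].

### API

Orientations are given as [roll, pitch, yaw] about the fixed x, y, z axes, in that order (R = Rz(yaw) Ry(pitch) Rx(roll)).
In Python, from station import arm, imaging, models gives the robot as it stands.
- The arm moves only by the tool play_rows, never from a script. Its arguments are lists of equal length, an entry for each row: "travel": the shift along the tool's x, y, z in units of 25 mm (1.0 is 25 mm), a list of three; "twist": the turn about the tool's z in units of 0.15 rad (1.0 is 0.15 rad). A call has 1 to 8 rows; each row shifts and turns the commanded pose from where the row before left it, along the tool's axes as they then stand; what a row does not reach is not made up. A row lasts 1/8 s, in which the tool goes at most 62.5 mm and 10.7 degrees, less where a joint would pass 70% of its speed; a pose out of reach is approached as far as the arm can. A call with a number of a shift or a turn outside -1 to 1 is refused whole. A call with a gripper value outside its range is refused whole. "fingers" is the opening, from 0 (shut) to 1 (fully open), set as the call begins (left out, the last holds). The fingers move at their own pace and stop on an object; "newtons" is the grip in N (left out, the last holds). Time passes only in rows, so rows that do not move let the fingers close. It gives the time, the measured TCP pose, the force, the opening and the grip force at its end, in the units of the state.
- arm.get_state(): the state, without advancing time (a new reading comes with each control period).
- imaging.grab_frame(name): name is "scene" or "top" or "wrist"; returns a dict with "pixels" (420x560x3 uint8, red, green, blue), "fx", "fy", "cx", "cy" (pixels), "distortion" ([k1, k2, p1, p2, k3] as OpenCV has them; the pictures are not rectified), "R" (3x3) and "t" (3): a world point X has camera coordinates R X + t; the wrist camera has in their place "T_tool_cam" (4x4, takes a point from camera to tool coordinates, whose origin is the TCP and whose axes are the flange's). Camera axes: x right, y down, z forward; pixel columns grow to the right and rows downward; lengths in m; the calibration is good to about 2 mm. A picture is of the moment at which its call begins: read the wrist's pose just before it. There is no depth.
- arm.job_done(): hands the job in; it is judged then, once.
Trained networks look in the newest picture that a camera, given by its name, has taken for a name from the list of things; names that differ only in an ending like _2 or _b are one class to them, and where a whole thing is asked for, a point or a joint stands for the part that bears it (a point fixed in the world has none). Each returns a list of dicts, best first, with "confidence" (0 to 1); they miss things now and then, are a little off and sometimes report something else, mostly with a low value. They report only what shows in the picture. A call takes as long as a camera call.
- models.boxes_of(name, camera): "extent" ([centre column, centre row, width, height] in pixels, round what is visible of it).
- models.silhouettes(name, camera): "pixels" (420x560 bool, what is visible of it) and "extent" ([centre column, centre row, width, height] in pixels, round what is visible of it).
The state is a dict: "t": time; "q": joint angles; "qd": joint speeds; "joint_efforts": joint torques, N m; "eef_pos": TCP position; "ee_rot": TCP orientation; "force": force on the tool from outside, world axes, zero at the start; "moment": the same for the moment, N m; "width": finger opening in m; "gripper_force": force on a finger pad.
Only numpy, scipy, OpenCV 4.12 (cv2) and the standard library are available. Lean on these libraries where they do the work, as an engineer would, in place of code of your own. Each camera call takes 0.05 s, during which the arm holds its last target. There are 200 camera calls.

## Working session

There is one attempt and no reset: what is moved stays moved. The work goes in short steps, Python scripts to look and compute and a tool call to move; the robot and the scene stay as the last step left them, time stands still between calls to the robot, and variables do not carry over. Pictures are saved under pics/ and viewed, at most 10 in all, crops included, and the job is handed in when it is done.

Besides the shell and the picture viewer there is one more tool, called after "Call:" as name(argument=value, ...) on one line, values as JSON. play_rows: Moves the arm, as the interface text tells. Shifts and turns lie within -1 to 1; 1 stands for 25 mm of shift or 0.15 rad of turn. Its arguments: {"type":"object","properties":{"travel":{"type":"array","items":{"type":"array","items":{"type":"number"}}},"twist":{"type":"array","items":{"type":"number"}},"fingers":{"type":"number"},"newtons":{"type":"number"}},"required":["travel","twist"]}

```bash
mkdir -p pics; ls
cat > look.py <<'E'
import numpy as np,cv2
from station import arm,imaging,models
names=["fixture","pull_knob","lever_grip","hammer","copper_cup","punch_block","clamp_lever"]
def snap(c,tag):
    s=arm.get_state(); f=imaging.grab_frame(c)
    cv2.imwrite(f"pics/{tag}.png",cv2.cvtColor(f["pixels"],cv2.COLOR_RGB2BGR)); return s,f
E
python3 - <<'E'
from look import *
s=arm.get_state();print({k:np.round(v,3) for k,v in s.items()})
P=[]
for c in("scene","top"):
    s,f=snap(c,c+"0"); print(c,f["fx"],f["fy"],f["cx"],f["cy"],f["distortion"]); print(np.round(f["R"],3).tolist(),f["t"])
    P.append(cv2.imread(f"pics/{c}0.png"))
    for n in names:
        print(n,[(round(d["confidence"],2),np.round(d["extent"],1).tolist()) for d in models.boxes_of(n,c)[:2]])
cv2.imwrite("pics/both.png",np.vstack(P)[:, :] if 0 else cv2.resize(np.hstack(P),(800,300)))
E
```

```text
pics
{'t': np.float64(0.0), 'q': array([ 1.584,  0.359,  0.011, -0.   , -1.224, -0.288]), 'qd': array([ 0.   , -0.001, -0.   ,  0.   ,  0.   , -0.002]), 'joint_efforts': array([ 1.0000e-03, -5.8272e+01,  2.9305e+01,  6.9970e+00,  7.0000e-03,
       -0.0000e+00]), 'eef_pos': array([0.183, 0.649, 0.245]), 'ee_rot': array([ 3.14 , -0.   , -0.275]), 'force': array([ 0.294, -0.369, -0.296]), 'moment': array([0.039, 0.009, 0.009]), 'gripper_force': np.float64(0.0), 'width': np.float64(0.088)}
scene 492.9907236756782 492.9907236756782 279.21225585099285 211.41434150078706 [-0.11527026  0.          0.          0.          0.        ]
[[0.881, 0.473, -0.002], [0.404, -0.756, -0.516], [-0.245, 0.454, -0.857]] [-0.5275933  -0.16703262  1.19941926]
fixture [(0.81, [296.6, 228.0, 178.0, 160.7])]
pull_knob [(0.63, [284.1, 168.0, 14.1, 22.6])]
lever_grip [(0.88, [232.9, 214.4, 45.5, 40.7])]
hammer [(0.9, [206.8, 304.5, 113.1, 84.6]), (0.35, [295.9, 230.1, 176.7, 157.8])]
copper_cup [(0.72, [206.1, 302.2, 110.5, 84.1]), (0.46, [355.1, 149.5, 26.9, 49.0])]
punch_block [(0.96, [355.9, 150.4, 27.5, 52.2])]
clamp_lever [(0.81, [230.7, 216.9, 44.4, 40.0])]
top 442.71310372090323 442.71310372090323 279.9187930095577 206.2241903944193 [-0.11500029  0.          0.          0.          0.        ]
[[0.005, -1.0, 0.007], [-0.997, -0.006, -0.083], [0.083, -0.007, -0.997]] [0.01811886 0.58260967 1.0669691 ]
fixture [(0.85, [261.1, 201.1, 140.4, 136.3])]
pull_knob [(0.44, [241.9, 217.9, 9.9, 11.8])]
lever_grip [(0.65, [294.0, 243.2, 13.3, 47.3]), (0.16, [242.8, 216.3, 12.4, 13.2])]
hammer [(0.65, [362.4, 234.7, 36.1, 96.4])]
copper_cup [(0.61, [158.5, 219.3, 27.6, 27.5])]
punch_block [(0.88, [176.8, 180.1, 32.0, 30.1])]
clamp_lever [(0.68, [292.7, 242.1, 14.4, 43.2])]
```

Run:
```python
import cv2
a=cv2.imread("pics/scene0.png")[100:380,130:430];b=cv2.imread("pics/top0.png")[120:300,120:400]
a=cv2.resize(a,None,fx=2.6,fy=2.6,interpolation=cv2.INTER_CUBIC)[:600];b=cv2.resize(b,None,fx=2.8,fy=2.8,interpolation=cv2.INTER_CUBIC)
a=cv2.imread("pics/scene0.png")[100:310,160:440];a=cv2.resize(a,None,fx=2.8,fy=2.8,interpolation=cv2.INTER_CUBIC)
cv2.imwrite("pics/a.png",a);cv2.imwrite("pics/b.png",b)
```

```text
(no output)
```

View pics/a.png

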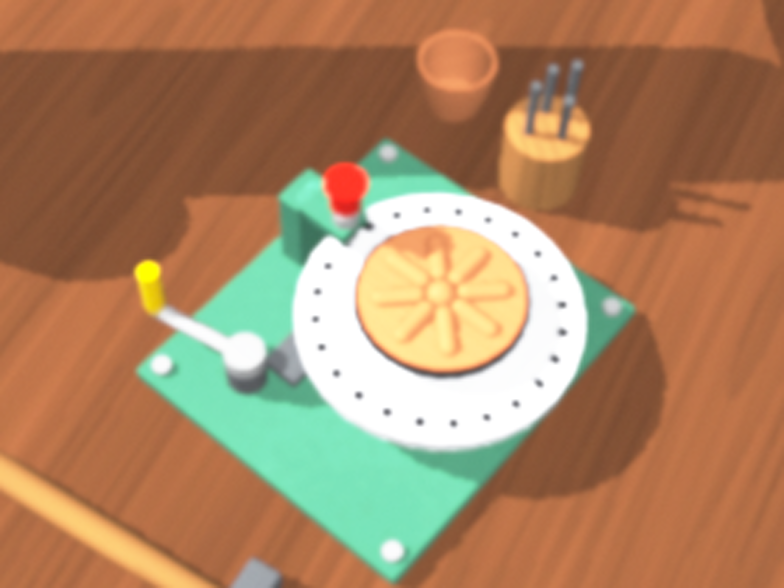

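View pics/b.png

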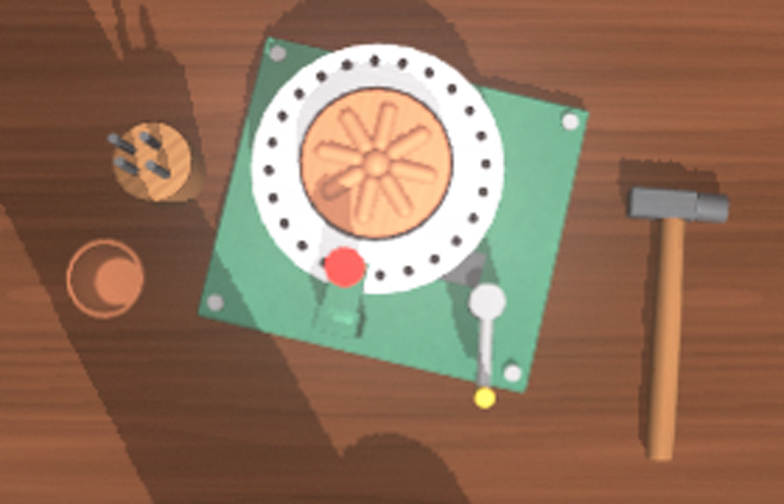

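The scene shows the red knob at about (283,166), the yellow grip at about (214,203) and the pivot boss at about (247,228). In the top view they are at about (243,215), (293,262) and (294,227). The hammer lies well to the right of the lever's sweep. Next I triangulate by colour.

```bash
cat >> look.py <<'E'
from scipy.spatial.transform import Rotation as Ro
def cam(f,s):
    "K,dist,R,t"
    K=np.array([[f["fx"],0,f["cx"]],[0,f["fy"],f["cy"]],[0,0,1]])
    if "R" in f: R,t=np.array(f["R"]),np.array(f["t"])
    else:
        T=np.eye(4);T[:3,:3]=Ro.from_euler("xyz",s["ee_rot"]).as_matrix();T[:3,3]=s["eef_pos"]
        W=np.linalg.inv(T@np.array(f["T_tool_cam"]));R,t=W[:3,:3],W[:3,3]
    return K,np.array(f["distortion"]),R,t
def ray(c,uv):
    K,d,R,t=c;p=cv2.undistortPoints(np.array([[uv]],float),K,d)[0,0]
    v=R.T@np.array([*p,1]);return -R.T@t,v/np.linalg.norm(v)
def onz(c,uv,z):
    o,v=ray(c,uv);return o+v*(z-o[2])/v[2]
def proj(c,X):
    return cv2.projectPoints(np.array(X,float).reshape(-1,1,3),cv2.Rodrigues(c[2])[0],c[3],c[0],c[1])[0][:,0]
def meet(rs):
    A=sum(np.eye(3)-np.outer(v,v) for o,v in rs);b=sum((np.eye(3)-np.outer(v,v))@o for o,v in rs);return np.linalg.solve(A,b)
def blob(f,col):
    h=cv2.cvtColor(f["pixels"],cv2.COLOR_RGB2HSV)
    m=((h[...,0]<5)|(h[...,0]>175)) if col=="red" else (abs(h[...,0].astype(int)-30)<4)
    m=(m&(h[...,1]>170)&(h[...,2]>110)).astype(np.uint8)
    n,l,st,ce=cv2.connectedComponentsWithStats(m)
    if n<2: return None
    i=1+np.argmax(st[1:,4]);return l==i,ce[i],st[i]
from scipy.optimize import least_squares
def cylmask(c,p,segs):
    "mask of upright coaxial cylinders at p=(x,y), segs=(r,z0,z1)"
    m=np.zeros((420,560),np.uint8);a=np.linspace(0,2*np.pi,40)
    for r,z0,z1 in segs:
        X=[[p[0]+r*np.cos(t),p[1]+r*np.sin(t),z] for z in(z0,z1) for t in a]
        cv2.fillConvexPoly(m,cv2.convexHull(np.round(proj(c,X)*16).astype(np.int32)),1,shift=4)
    return m>0
SEG={"red":lambda z:[(.012,z,z+.020),(.016,z+.020,z+.028)],"yel":lambda z:[(.008,z,z+.050)]}
def fit3(views,col,x0):
    "views: (cam,centroid); x,y,z so the model masks' centroids match"
    def e(p):
        r=[]
        for c,u in views:
            pts=[[p[0],p[1],p[2]+ (.016 if col=="red" else .025)]]
            q=proj(c,pts)[0];r+=list(q-u)
        return r
    return least_squares(e,x0)
E
python3 - <<'E'
from look import *
V={"red":[],"yel":[]}
for cn in("scene","top"):
    s,f=snap(cn,cn+"1");c=cam(f,s)
    for k in V:
        m,u,st=blob(f,k);print(cn,k,u.round(1),st);V[k].append((c,u))
        np.savez(f"{cn}_{k}",m=m)
    # fixed fixture estimate prints
    print("pivot@.06", onz(c,(247,226.5) if cn=="scene" else (294,227.3),.06).round(3))
for k in V:
    r=fit3(V[k],k,[.6,0,.1]);print(k,r.x.round(4),r.fun.round(2))
E
```

```text
scene red [282.9 166.2] [276 158  14  18 192]
scene yel [212.2 197.1] [209 194   8   8  50]
pivot@.06 [ 0.533 -0.018  0.06 ]Traceback (most recent call last):
  File "<stdin>", line 6, in <module>
TypeError: cannot unpack non-iterable NoneType object
```

```bash
sed -i 's/(abs(h\[...,0\].astype(int)-30)<4)/(abs(h[...,0].astype(int)-28)<6)/; s/(h\[...,1\]>170)/(h[...,1]>(170 if col=="red" else 110))/' look.py
python3 - <<'E'
from look import *
V={"red":[],"yel":[]}
for cn in("scene","top"):
    s,f=snap(cn,cn+"1");c=cam(f,s)
    for k in V:
        b=blob(f,k)
        if b is None: print("none",cn,k);continue
        m,u,st=b;print(cn,k,u.round(1),st);V[k].append((c,u))
    print("pivot@.06", onz(c,(247,226.5) if cn=="scene" else (294,227.3),.06).round(3))
    z=.140 if 1 else 0
    print("knob top",onz(c,V["red"][-1][1],.135).round(4),"grip",onz(c,V["yel"][-1][1],.100 if cn=="top" else .075).round(4))
for k in V:
    r=fit3(V[k],k,[.6,0,.1]);print(k,r.x.round(4),r.fun.round(2))
E
```

```text
scene red [282.8 166.1] [276 158  14  18 194]
scene yel [213.2 201.5] [208 193  10  19 128]
pivot@.06 [ 0.533 -0.018  0.06 ]
knob top [0.552 0.103 0.135] grip [ 0.4465 -0.0064  0.075 ]
none top red
top yel [538.9 368.9] [ 508  325   52   91 3170]
pivot@.06 [ 0.529 -0.012  0.06 ]
knob top [0.6631 0.016  0.135 ] grip [ 0.1913 -0.5962  0.1   ]
red [0.5603 0.0871 0.1434] [-0.  0.]
yel [ 0.4572 -0.2397  0.3703] [-114.97    6.05  -98.52 -104.45]
```

```bash
cat >> look.py <<'E'
def plan(target,yaw=None,s=None):
    "steps in tool units (total) for world target xyz and yaw"
    s=s or arm.get_state();y0=s["ee_rot"][2]
    R=Ro.from_euler("xyz",s["ee_rot"]).as_matrix()
    d=R.T@(np.array(target)-s["eef_pos"])/.025
    print("at",np.round(s["eef_pos"],4),np.round(s["ee_rot"],3),"travel units",d.round(2),"twist units",None if yaw is None else round((y0-yaw)/.15,2))
E
python3 - <<'E'
from look import *
s,f=snap("wrist","w0");print(np.round(f["T_tool_cam"],3).tolist(),f["fx"])
plan([.44,.04,.27],-.275)
E
```

```text
[[0.001, -0.968, -0.25, 0.067], [1.0, 0.0, 0.001, -0.0], [-0.001, -0.25, 0.968, -0.139], [0.0, 0.0, 0.0, 1.0]] 341.1275078862717
at [0.1832 0.6496 0.2456] [-3.142 -0.    -0.275] travel units [16.5  20.68 -0.98] twist units 0.0
```

Call:
play_rows(travel=[[0.7,0.86,-0.1],[0.7,0.86,-0.1],[0.7,0.86,-0.1],[0.7,0.86,-0.1],[0.7,0.86,-0.1],[0.7,0.86,-0.1],[0.7,0.86,-0.1],[0.7,0.86,-0.1]], twist=[0,0,0,0,0,0,0,0])

```text
t: 2.05
eef_pos: [0.2719, 0.4445, 0.2658]
ee_rot: [-3.141, -0.0, -0.275]
force: [-0.5, 0.0, 0.6]
width: 0.088
gripper_force: 0.0
```

Call:
play_rows(travel=[[0.7,0.86,0],[0.7,0.86,0],[0.7,0.86,0],[0.7,0.86,0],[0.7,0.86,0],[0.7,0.86,0],[0.7,0.86,0],[0.7,0.86,0]], twist=[0,0,0,0,0,0,0,0])

```text
t: 3.05
eef_pos: [0.3597, 0.2408, 0.2655]
ee_rot: [-3.142, -0.0, -0.275]
force: [1.1, -0.1, 0.2]
width: 0.0875
gripper_force: 0.0
```

Call:
play_rows(travel=[[0.7,0.86,0],[0.7,0.86,0],[0.7,0.86,0],[0.7,0.86,0],[0.7,0.86,0],[0.7,0.86,0],[0.7,0.86,0],[0,0,0]], twist=[0,0,0,0,0,0,0,0])

```text
t: 4.05
eef_pos: [0.4364, 0.0624, 0.2653]
ee_rot: [3.141, 0.0, -0.277]
force: [0.2, -0.0, -0.1]
width: 0.0876
gripper_force: 0.0
```

Run:
```python
from look import *
s,f=snap("wrist","w1");c=cam(f,s);np.savez("w1",e=s["eef_pos"],r=s["ee_rot"])
print(s["t"],s["eef_pos"],s["force"])
for k in("red","yel"):
    b=blob(f,k);print(k,b and (b[1].round(1),b[2]))
for n in names[:3]: print(n,[(round(d["confidence"],2),np.round(d["extent"],1).tolist()) for d in models.boxes_of(n,"wrist")[:2]])
```

```text
4.05 [0.43639638 0.06243673 0.2653305 ] [ 0.16254686 -0.00841379 -0.12485085]
red (array([180. ,  78.8]), array([ 158,   58,   44,   42, 1331], dtype=int32))
yel (array([347.3, 164.6]), array([339, 156,  17,  18, 230], dtype=int32))
fixture [(0.86, [223.2, 85.7, 282.3, 171.3]), (0.28, [195.9, 51.5, 222.8, 103.0])]
pull_knob []
lever_grip [(0.81, [331.6, 119.2, 47.8, 107.1])]
```

View pics/w1.png

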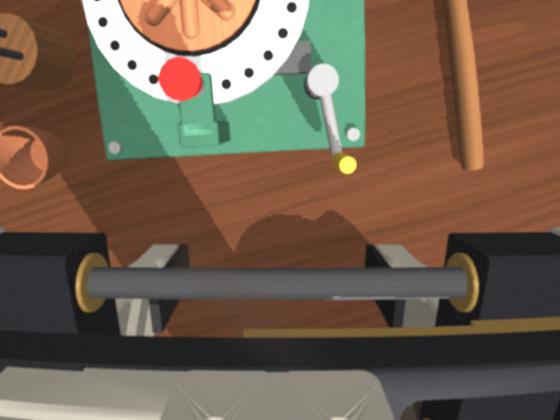

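The wrist view shows the knob at (180,79), the grip's top at (347,165) and the pivot cap at (323,80). The hammer is well off to the right. I move to a second viewpoint.

Run:
```python
from look import *
s,f=snap("wrist","w1");c=cam(f,s)
print("knob",onz(c,(179.5,79),.14).round(4),"grip",onz(c,(347.3,164.6),.10).round(4),"pivot.06",onz(c,(323,80),.06).round(4))
a,b=onz(c,(106,158),.014),onz(c,(364,148),.014);d=b-a;print("edge",a.round(3),b.round(3),np.linalg.norm(d),"yaw",np.arctan2(d[0],-d[1]))
plan([.42,-.01,.20],-.275)
```

```text
knob [0.5516 0.1065 0.14  ] grip [ 0.4494 -0.0049  0.1   ] pivot.06 [ 0.5282 -0.0077  0.06  ]
edge [0.519 0.247 0.014] [ 0.448 -0.042  0.014] 0.29724231656907285 yaw -0.23932062698315967
at [0.4362 0.0647 0.2656] [-3.141 -0.    -0.274] travel units [0.19 3.05 2.62] twist units 0.0
```

Call:
play_rows(travel=[[0,0.8,0.6],[0,0.8,0.6],[0,0.8,0.6],[0,0.4,0],[0,0,0]], twist=[0,0,0,0,0])

```text
t: 4.92
eef_pos: [0.4175, -0.0033, 0.221]
ee_rot: [-3.141, -0.001, -0.276]
force: [-0.0, -0.0, -0.0]
width: 0.0877
gripper_force: 0.0
```

Run:
```python
from look import *
s,f=snap("wrist","w2");c=cam(f,s);print(s["t"],s["eef_pos"])
o=np.load("w1.npz");c1=cam(f,dict(eef_pos=o["e"],ee_rot=o["r"]))
for k,u1,z in(("red",(179.5,79),.14),("yel",(347.3,164.6),.10)):
    b=blob(f,k)
    if b is None: print("none");continue
    print(k,b[1].round(1),b[2],onz(c,b[1],z).round(4),"meet",meet([ray(c,b[1]),ray(c1,u1)]).round(4))
```

```text
4.925 [ 0.4175239  -0.0032597   0.22101139]
red [60.8 74.1] [  34   49   59   49 2148] [0.5502 0.1005 0.14  ] meet [0.5539 0.1067 0.1288]
yel [270.6 171.2] [261 161  20  21 322] [ 0.4493 -0.0074  0.1   ] meet [ 0.4491 -0.0073  0.098 ]
```

View pics/w2.png

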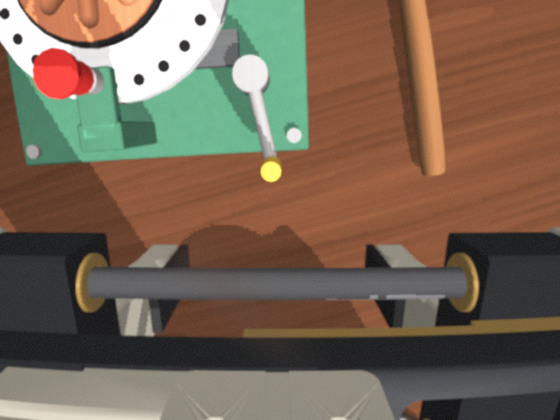

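The second view shows the lip's centre at (57,73), the grip's top at (271,171) and the pivot cap at (250,74). The grip is therefore at about (0.449,-0.007), with its top at 0.098 m. I go to it.

Run:
```python
from look import *
s=arm.get_state()
o=np.load("w1.npz");f=imaging.grab_frame("wrist");c1=cam(f,dict(eef_pos=o["e"],ee_rot=o["r"]));c=cam(f,s)
print("knob",onz(c,(57,73),.14).round(4),meet([ray(c,(57,73)),ray(c1,(179.5,79))]).round(4),"pivot",meet([ray(c,(250,74)),ray(c1,(323,80))]).round(4),onz(c,(250,74),.06).round(4))
plan([.4492,-.0065,.085],-.276)
```

```text
knob [0.5521 0.1033 0.14  ] [0.5525 0.1044 0.1381] pivot [ 0.5284 -0.0106  0.056 ] [ 0.5276 -0.0107  0.06  ]
at [ 0.418  -0.0026  0.2212] [-3.141e+00 -1.000e-03 -2.750e-01] travel units [ 1.24 -0.18  5.45] twist units 0.01
```

Call:
play_rows(travel=[[0.6,-0.1,0.6],[0.6,-0.1,0.8],[0,0,0.8],[0,0,0.8],[0,0,0.8],[0,0,0.8],[0,0,0.8],[0,0,0]], twist=[0,0,0,0,0,0,0,0], fingers=0.6)

```text
t: 6.02
eef_pos: [0.4473, -0.006, 0.0848]
ee_rot: [3.14, 0.002, -0.274]
force: [0.3, 0.4, -0.7]
width: 0.0524
gripper_force: 0.0
```

Call:
play_rows(travel=[[0,0,0],[0,0,0],[0,0,0],[0,0,0]], twist=[0,0,0,0], fingers=0, newtons=8)

```text
t: 6.52
eef_pos: [0.4478, -0.0062, 0.0859]
ee_rot: [-3.141, -0.001, -0.275]
force: [-0.6, 0.5, -0.0]
width: 0.0183
gripper_force: 0.0
```

```bash
cat > arc.py <<'E'
from look import *
def arc(n,dth,tw,piv=(.528,-.010),r=.080,s=None):
    s=arm.get_state();p=s["eef_pos"][:2].copy();y=s["ee_rot"][2]
    th=np.arctan2(p[1]-piv[1],p[0]-piv[0]);print("th0",th,"r",np.hypot(*(p-piv)))
    for i in range(n):
        th+=dth;q=np.array(piv)+r*np.array([np.cos(th),np.sin(th)]);d=q-p;p=q
        tx=np.array([np.cos(y),np.sin(y)]);ty=np.array([np.sin(y),-np.cos(y)])
        print(np.round([d@tx/.025,d@ty/.025],2),tw);y-=tw*.15
E
python3 -c "
from arc import *
arc(10,.12,-.6)"
```

```text
th0 3.0936631951637223 r 0.08028642758610213
[0.12 0.37] -0.6
[0.12 0.36] -0.6
[0.13 0.36] -0.6
[0.14 0.36] -0.6
[0.15 0.35] -0.6
[0.16 0.35] -0.6
[0.17 0.34] -0.6
[0.18 0.34] -0.6
[0.19 0.33] -0.6
[0.2  0.33] -0.6
```

Call:
play_rows(travel=[[0.12,0.37,0],[0.12,0.36,0],[0.13,0.36,0],[0.14,0.36,0]], twist=[-0.6,-0.6,-0.6,-0.6])

```text
t: 7.02
eef_pos: [0.455, -0.0437, 0.0858]
ee_rot: [-3.141, 0.0, 0.088]
force: [-1.7, 2.5, 2.4]
width: 0.0156
gripper_force: 8.0
```

Call:
play_rows(travel=[[0.15,0.35,0],[0.16,0.35,0],[0.17,0.34,0]], twist=[-0.6,-0.6,-0.6])

```text
t: 7.4
eef_pos: [0.471, -0.0673, 0.0857]
ee_rot: [-3.141, 0.001, 0.358]
force: [-2.7, 2.1, 4.3]
width: 0.0158
gripper_force: 8.0
```

```bash
python3 -c "
from arc import *
s=arm.get_state();print(s['force'],s['eef_pos'],s['ee_rot'],s['width'],s['gripper_force'])
arc(6,.08,-.4)"
```

```text
[-2.69048364  2.05415874  4.27030582] [ 0.47100481 -0.0672952   0.08574417] [-3.14126448e+00  7.24330903e-04  3.58122938e-01] 0.01583544926407418 8.001840636134148
th0 -2.3535695500989573 r 0.08081579229451748
[0.15 0.21] -0.4
[0.12 0.23] -0.4
[0.12 0.22] -0.4
[0.13 0.22] -0.4
[0.13 0.22] -0.4
[0.14 0.22] -0.4
```

Call:
play_rows(travel=[[0.13,0.22,0],[0.12,0.23,0]], twist=[-0.4,-0.4])

```text
t: 7.65
eef_pos: [0.4807, -0.0756, 0.0857]
ee_rot: [-3.141, 0.001, 0.477]
force: [-2.9, 0.8, 3.8]
width: 0.0157
gripper_force: 8.0
```

Call:
play_rows(travel=[[0.12,0.22,0],[0.13,0.22,0]], twist=[-0.4,-0.4])

```text
t: 7.9
eef_pos: [0.4915, -0.0821, 0.0857]
ee_rot: [-3.141, 0.002, 0.597]
force: [-3.2, 1.0, 4.8]
width: 0.0156
gripper_force: 8.0
```

```bash
python3 -c "
from arc import *
arc(6,.06,-.3)"
```

```text
th0 -2.0397459914136213 r 0.08083613128700723
[0.13 0.15] -0.3
[0.1  0.16] -0.3
[0.1  0.16] -0.3
[0.11 0.16] -0.3
[0.11 0.16] -0.3
[0.11 0.16] -0.3
```

Call:
play_rows(travel=[[0.11,0.16,0],[0.1,0.16,0]], twist=[-0.3,-0.3])

```text
t: 8.15
eef_pos: [0.5002, -0.0858, 0.0857]
ee_rot: [-3.141, 0.002, 0.687]
force: [-3.2, -1.7, 4.7]
width: 0.0157
gripper_force: 8.0
```

Call:
play_rows(travel=[[0.1,0.16,0],[0.11,0.16,0]], twist=[-0.3,-0.3])

```text
t: 8.4
eef_pos: [0.5093, -0.0886, 0.0857]
ee_rot: [-3.141, 0.002, 0.777]
force: [-3.2, -2.8, 6.0]
width: 0.0157
gripper_force: 8.0
```

```bash
python3 -c "
from arc import *
s=arm.get_state();print(s['q'],s['moment'])
arc(6,.06,-.3)"
```

```text
[ 2.08234757e-01  2.68210707e-01 -5.36923810e-01  6.00564923e-04
 -7.67864498e-01  2.13875078e+00] [-1.09140917  1.2346129   0.06217131]
th0 -1.8042745219275242 r 0.08076217786793179
[0.13 0.14] -0.3
[0.11 0.16] -0.3
[0.11 0.16] -0.3
[0.11 0.15] -0.3
[0.12 0.15] -0.3
[0.12 0.15] -0.3
```

Call:
play_rows(travel=[[0.12,0.15,0],[0.11,0.16,0]], twist=[-0.3,-0.3])

```text
t: 8.65
eef_pos: [0.5143, -0.0895, 0.0844]
ee_rot: [-3.134, 0.007, 0.865]
force: [-17.3, 4.4, 9.7]
width: 0.0206
gripper_force: 8.0
```

Call:
play_rows(travel=[[0.11,0.16,0],[0.11,0.15,0]], twist=[0,0])

```text
t: 8.9
eef_pos: [0.5214, -0.0908, 0.0833]
ee_rot: [-3.131, 0.01, 0.863]
force: [-18.8, 1.8, 5.6]
width: 0.0324
gripper_force: 8.0
```

```bash
python3 -c "
from arc import *
s,f=snap('scene','s3');s,g=snap('top','t3')
a=cv2.cvtColor(f['pixels'],4)[140:300,180:380];b=cv2.cvtColor(g['pixels'],4)[150:310,200:400]
cv2.imwrite('pics/c.png',cv2.resize(np.hstack([a,b]),(800,320)))
arc(6,.06,0)"
```

```text
th0 -1.648178067489405 r 0.08104654186384161
[0.15 0.13] 0
[0.13 0.14] 0
[0.14 0.14] 0
[0.14 0.13] 0
[0.15 0.12] 0
[0.16 0.11] 0
```

View pics/c.png

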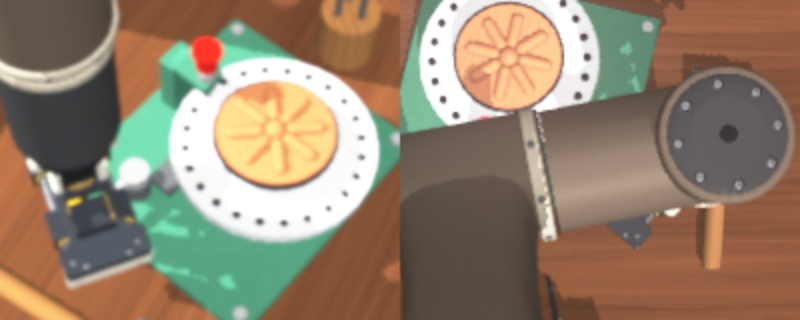

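The pictures show the gripper at the lever, swung round by the hammer side, with the lever against its stop: force is about 18 N and the grip no longer follows. I release it, lift off and check that it stays put.

Call:
play_rows(travel=[[0,0,0],[0,0,0],[0,0,0],[0,0,0]], twist=[0,0,0,0], fingers=0.75)

```text
t: 9.5
eef_pos: [0.5298, -0.0899, 0.0858]
ee_rot: [3.141, -0.001, 0.865]
force: [-0.4, 0.2, -0.5]
width: 0.0646
gripper_force: 0.0
```

Call:
play_rows(travel=[[0,0,-0.6],[0,0,-1],[0,0,-1],[0,0,-1],[-0.5,0,-1],[-1,0,-0.5],[-0.5,0,0],[0,0,0]], twist=[0,0,0,0,0,0,0,0], fingers=1)

```text
t: 10.5
eef_pos: [0.4957, -0.1289, 0.2126]
ee_rot: [-3.141, 0.0, 0.864]
force: [1.0, 0.2, -0.2]
width: 0.0877
gripper_force: 0.0
```

Run:
```python
from look import *
s,f=snap("wrist","w4");c=cam(f,s);print(s["t"],s["force"],s["eef_pos"])
for k,z in(("red",.138),("yel",.099)):
    b=blob(f,k);print(k,b and (b[1].round(1),b[2],onz(c,b[1],z).round(4)))
p=onz(c,blob(f,"yel")[1],.099);d=p[:2]-[.528,-.010];print("angle",np.arctan2(d[1],d[0]),np.hypot(*d))
```

```text
10.5 [ 1.02718025  0.23671739 -0.19957638] [ 0.49574015 -0.12886569  0.21255885]
red None
yel (array([257.6, 160.6]), array([247, 150,  22,  22, 371], dtype=int32), array([ 0.5112, -0.0888,  0.099 ]))
angle -1.7811071846367832 0.08056155599306024
```

View pics/w4.png

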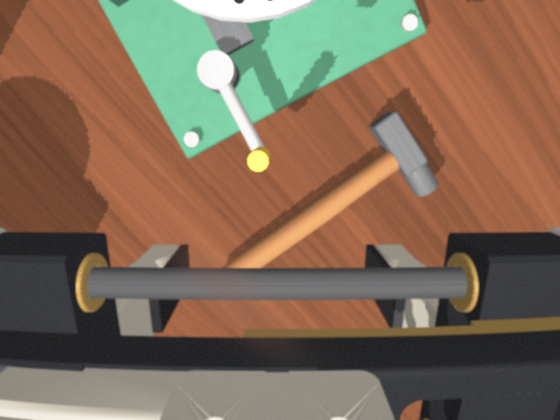

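The wrist view shows the lever swung to (258,161), 1.41 rad from its start and at its stop, with the hammer untouched. Next is the knob.

```bash
cat >> arc.py <<'E'
def line(n,target,yaw):
    s=arm.get_state();y=s["ee_rot"][2];d=(np.array(target)-s["eef_pos"])/n/.025;tw=(y-yaw)/.15/n
    for i in range(n):
        print(np.round([d@[np.cos(y),np.sin(y),0],d@[np.sin(y),-np.cos(y),0],-d[2]],2).tolist(),round(tw,2));y-=tw*.15
E
python3 -c "
from arc import *
line(12,[.50,.10,.22],-.24)"
```

```text
[0.59, -0.49, -0.03] 0.61
[0.54, -0.54, -0.03] 0.61
[0.49, -0.58, -0.03] 0.61
[0.43, -0.63, -0.03] 0.61
[0.37, -0.66, -0.03] 0.61
[0.31, -0.7, -0.03] 0.61
[0.25, -0.72, -0.03] 0.61
[0.18, -0.74, -0.03] 0.61
[0.11, -0.75, -0.03] 0.61
[0.04, -0.76, -0.03] 0.61
[-0.03, -0.76, -0.03] 0.61
[-0.1, -0.76, -0.03] 0.61
```

Call:
play_rows(travel=[[0.59,-0.49,-0.03],[0.54,-0.54,-0.03],[0.49,-0.58,-0.03],[0.43,-0.63,-0.03],[0.37,-0.66,-0.03],[0.31,-0.7,-0.03],[0.25,-0.72,-0.03],[0.18,-0.74,-0.03]], twist=[0.61,0.61,0.61,0.61,0.61,0.61,0.61,0.61])

```text
t: 11.55
eef_pos: [0.4988, 0.0253, 0.2181]
ee_rot: [3.141, 0.002, 0.13]
force: [0.1, -0.6, -0.0]
width: 0.0874
gripper_force: 0.0
```

Call:
play_rows(travel=[[0.11,-0.75,-0.03],[0.04,-0.76,-0.03],[-0.03,-0.76,-0.03],[-0.1,-0.76,-0.03],[0,0,0],[0,0,0]], twist=[0.61,0.61,0.61,0.61,0,0])

```text
t: 12.3
eef_pos: [0.4996, 0.1005, 0.2214]
ee_rot: [3.141, 0.001, -0.231]
force: [0.5, -0.5, -1.3]
width: 0.0876
gripper_force: 0.0
```

Run:
```python
from look import *
s,f=snap("wrist","w5");c=cam(f,s);print(s["t"],s["eef_pos"],s["ee_rot"])
b=blob(f,"red");print(b and (b[1].round(1),b[2],onz(c,b[1],.14).round(4)))
m=cv2.cvtColor(f["pixels"],4);cv2.imwrite("pics/w5.png",m)
plan([.552,.1045,.133],-.24)
```

```text
12.3 [0.49955713 0.10047436 0.22135871] [ 3.14059540e+00  1.00505556e-03 -2.30956452e-01]
(array([250.9, 149.3]), array([ 227,  126,   48,   48, 1784], dtype=int32), array([0.5529, 0.1047, 0.14  ]))
at [0.4996 0.1003 0.2215] [ 3.141e+00  1.000e-03 -2.320e-01] travel units [ 2.   -0.65  3.54] twist units 0.06
```

View pics/w5.png

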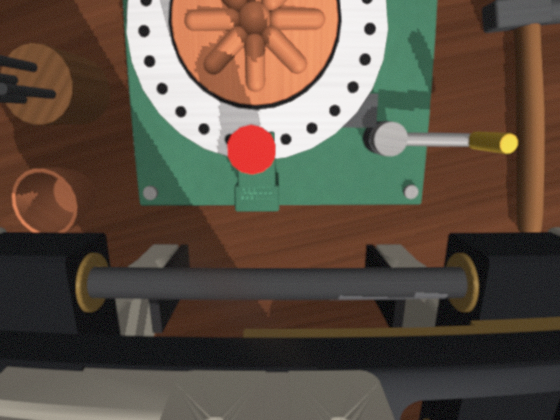

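The knob is centred at (251,149), which puts it at (0.5525,0.1046), and the lever is still at its stop at (509,144). I move above the knob and descend.

Call:
play_rows(travel=[[0.7,-0.22,0],[0.7,-0.22,0],[0.62,-0.22,0],[0,0,0.7],[0,0,0.8],[0,0,0.8],[0,0,0.7],[0,0,0.5]], twist=[0,0,0,0,0,0,0,0], fingers=1)

```text
t: 13.35
eef_pos: [0.5532, 0.1047, 0.1334]
ee_rot: [3.141, 0.001, -0.233]
force: [0.7, 0.1, -0.0]
width: 0.0879
gripper_force: 0.0
```

Call:
play_rows(travel=[[0,0,0],[0,0,0],[0,0,0],[0,0,0],[0,0,0],[0,0,0],[0,0,0]], twist=[0,0,0,0,0,0,0], fingers=0, newtons=40)

```text
t: 14.22
eef_pos: [0.5527, 0.1048, 0.1347]
ee_rot: [3.141, -0.0, -0.233]
force: [0.3, -0.5, 2.0]
width: 0.0292
gripper_force: 40.0
```

Call:
play_rows(travel=[[0,0,-0.1],[0,0,-0.1],[0,0,-0.1],[0,0,0]], twist=[0,0,0,0])

```text
t: 14.72
eef_pos: [0.5526, 0.1048, 0.1419]
ee_rot: [3.141, 0.0, -0.233]
force: [3.4, -2.3, -7.4]
width: 0.0293
gripper_force: 40.0
```

Call:
play_rows(travel=[[0,0,-0.1],[0,0,-0.1],[0,0,-0.1],[0,0,0]], twist=[0,0,0,0])

```text
t: 15.22
eef_pos: [0.5526, 0.1049, 0.1496]
ee_rot: [3.142, 0.0, -0.233]
force: [4.5, -2.2, -11.1]
width: 0.0293
gripper_force: 40.0
```

Call:
play_rows(travel=[[0,0,-0.08],[0,0,-0.06],[0,0,0]], twist=[0,0,0])

```text
t: 15.6
eef_pos: [0.5525, 0.1049, 0.1528]
ee_rot: [3.141, 0.0, -0.233]
force: [4.2, -2.0, -13.0]
width: 0.0294
gripper_force: 40.0
```

Call:
play_rows(travel=[[0,0,-0.06],[0,0,-0.04],[0,0,0]], twist=[0,0,0])

```text
t: 15.98
eef_pos: [0.5524, 0.1049, 0.1531]
ee_rot: [3.141, 0.002, -0.234]
force: [11.9, -2.2, -29.4]
width: 0.0292
gripper_force: 40.0
```

Call:
play_rows(travel=[[0,0,0.02],[0,0,0],[0,0,0],[0,0,0],[0,0,0],[0,0,0],[0,0,0],[0,0,0]], twist=[0,0,0,0,0,0,0,0], newtons=55)

```text
t: 16.98
eef_pos: [0.5524, 0.1049, 0.153]
ee_rot: [3.141, 0.002, -0.234]
force: [9.5, -1.8, -26.5]
width: 0.0286
gripper_force: 55.0
```

Run:
```python
from look import *
s,f=snap("scene","s6");s,g=snap("wrist","w6");print(s["eef_pos"],s["force"],s["width"])
c=cam(g,s);b=blob(g,"yel");print(b and (b[1],b[2],onz(c,b[1],.099)))
cc=cv2.cvtColor(f["pixels"],4)[110:270,180:400];ww=cv2.cvtColor(g["pixels"],4)
cv2.imwrite("pics/d.png",np.hstack([cv2.resize(cc,(400,291)),cv2.resize(ww,(388,291))]))
```

```text
[0.55238482 0.10484659 0.15302267] [ 10.08846946  -2.32403074 -25.79701774] 0.029444844670261892
None
```

View pics/d.png

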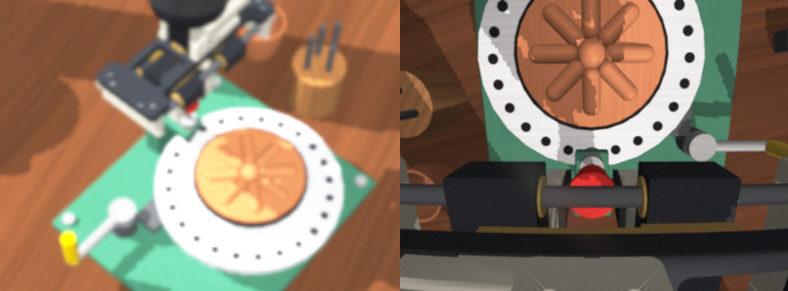

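The knob is held between the pads and lifted, with the barrel showing below it. The lever is at its open stop and everything else is undisturbed. I hand the job in.

```bash
python3 -c "
from station import arm
print(arm.job_done())"
```

```text
the job is handed in; nothing more can be done
None
```

The job is handed in: the clamp lever was swung to its open stop (about 1.4 rad, with the stop felt at about 18 N) and left there, then the red knob was pulled up 18 mm to its stop and is still held there, with the table and the things around it untouched as far as the final pictures show.

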